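# Fish the loop stick out from between the drawer boxes

### The job

The white loop stick has slid into the narrow gap between the two drawer boxes on the saddler's bench. Take the hooked pick from its rest, drag the stick out of the gap with it, and lay the pick down on the bench clear of the gap. Then lay the stick flat in the empty middle lane of its tray, next to its two mates, without dropping stick or pick and without disturbing the mates, the glue bottle or the nippers.

Things in the scene. Friction and masses are not known exactly. Their poses are not given: they have to be found in the camera images.
- gap_mouth (a point): Mouth of the gap between the two fixed drawer boxes: point at bench level in the middle of the mouth, in the plane of the box fronts; x runs into the gap, z up. The gap is 34 mm wide, open above and in front; its floor is the bench; 180 mm in it is closed by a wooden rail 60 mm high.
- drawer_boxes: The two drawer boxes (left green steel, right brown wood), fronts towards the robot; origin and axes as gap_mouth. Each is 120 mm wide, 180 deep, 100 high. Drawer pulls stick out 8 mm from the fronts, 77 mm left and right of the gap's middle. Thread spools stand on the boxes, from 107 mm behind the fronts, up to 138 mm above the bench.
- stick_center (a point): White plastic loop stick, a plain rectangular bar 100 mm long (x), 26 mm wide (y), 14 mm thick (z), about 60 g. Point at its centre. At the start it lies flat on the bench inside the gap, lengthwise, its near end 5 to 15 mm inside the mouth.
- pick_handle (a point): Hooked pick, 200 mm long, 110 g: wooden handle 92 long, 24 wide (y), 28 high (z), flat-sided; 7 mm round steel shaft along x; hook at +x end pointing down (-z). Point in the handle's section centre, 22 mm from the butt, 171 mm behind the hook tip: hold here to reach in. Put on the bench hook down, it stands by itself on butt and tip, shaft rising about 4 degrees.
- pick_neck (a point): Point on the same pick's handle, 52 mm ahead of pick_handle, 18 mm short of the handle's front end; same axes. In the rest the handle is exposed here and can be gripped from above across its 24 mm width.
- pick_tip (a point): Centre of the rounded end of the pick's hook (radius 3.5 mm), same axes as pick_handle and 26 mm below the shaft line. The upright part of the hook stands 4 mm ahead of this point in x.
- rest_seat (a point): Seat of the pick's rest: point on the line, 32 mm above the bench, along which the handle's centre lies at the start (hook towards +x; z up). pick_neck lies 26 mm behind this point. The pick lifts straight up; its hook hangs in the open ahead of the rest.
- rest: Fixed dark wooden rest, 184 x 96 mm (x, y); origin on the bench under rest_seat, same axes. A 44 mm high block with a 34 mm wide channel encloses the rear 42 mm of the handle; the shaft lies in a notch of a 40 mm high block 40 to 70 mm ahead of the origin. Between them, from 58 mm behind to 40 mm ahead, it is cut away for fingers down to a 6 mm floor.
- tray_lane (a point): Where the white stick's centre lies when home in the tray's empty middle lane, 13 mm above the bench; x along the lane, z up. The lane is 34 mm wide between its cheeks and 110 mm long between the end walls.
- tray: Fixed light wooden tray with blue felt across its middle, 126 x 190 mm (x, y), three lanes along x, 60 mm apart; origin on the bench under tray_lane. Floor 6 mm, cheeks beside the lanes 16 mm, end walls 14 mm above the bench. The cheeks stand only from 30 mm off the middle out to the ends: the 60 mm in the middle is open across the tray for fingers.
- stick_wide_center (a point): White plastic mate, 100 x 30 x 14 mm, loose in an outer lane of the tray, 60 mm to one side of the middle lane. Point at its centre. With the white stick home, 32 mm are free between the two sticks for a finger.
- stick_slim_center (a point): White plastic mate, 100 x 20 x 14 mm, loose in the other outer lane, 60 mm to the other side. Point at its centre.
- glue_center (a point): Orange glue bottle with white cap, 52 mm across, 120 mm high, standing loose. Point at half its height.
- nippers_center (a point): Steel nippers lying on the bench, 140 mm long (x), about 60 mm wide, 17 mm high. Point between the arms at mid-length, 7 mm above the bench.
Things that resemble listed ones, but are neither listed nor needed, are in the scene too. Of the things shaped like the part that bears pick_handle, the wooden one is meant.

How it is judged:
By the outcome, as a careful person would: the job done as asked, in the order asked, and still so for the second after the job is handed in, with the robot touching nothing.
It also fails if it takes over 67 s, if anything falls off the work surface, if the arm or the gripper's body presses on something with over 40 N, if the wrist force passes 120 N, or if a joint passes its speed limit or range.

### The arm

A 7-joint arm with a two-finger parallel gripper is mounted at the origin on the work surface. World frame = base frame: x ahead of the robot, y to its left, z up, the work surface at z = 0. Lengths are in m, angles in rad, forces in N, time in s.
With the tool pointing down it reaches from about 0.425 to 0.925 m from the base axis. Payload 6.8 kg.
Tool frame: the origin (TCP) lies at the very end of the fingers, on their centre line; the grasp point (between the pads) lies 19 mm behind it; z points along the fingers, y is the line along which they close (so a half turn about z gives the same grasp; the last joint's range is limited). The gripper opens to 85 mm and grips with 20 to 120 N. Pads are 22 mm wide; open, the fingers measure 114 mm over their backs; the gripper's body (76 mm by 85 mm) begins 54 mm behind the grasp point. The pads swing forward as they close: fully open they stand 13 mm farther back than shut.
Start: joints at [1.233, 0.477, 0.022, 1.555, -0.011, 1.109, -0.083], TCP at [0.154, -0.657, 0.231] pointing down, gripper open.
Joint ranges: [-2.96, 2.96], [-0.34, 2.1], [-1.41, 1.46], [0.24, 2.44], [-1.37, 4.51], [0.17, 1.92], [-2.96, 2.96]. Speed limits (rad/s): [2.39, 2.39, 3.14, 3.14, 3.14, 3.14, 3.14].

### API

Orientations are given as a unit quaternion [w, x, y, z].
In Python, from station import telemetry, viewer, job, search_frame, cut_out gives the robot as it stands. The module is installed in compiled form; this text tells all that it offers.
- The arm moves only by the shell command python3 -m crank 'ROWS' [FORCE]. ROWS is JSON, a list of rows, each an object with "delta_rot": the turn, a rotation vector about the tool's x, y, z in degrees, a list of three; "xyz": the shift along the tool's x, y, z in m, a list of three; "fingers": the gripper command: -1 is fully open, 1 is shut, values between are in proportion. In form: [{"delta_rot": [ax, ay, az], "xyz": [dx, dy, dz], "fingers": fingers}, ...]. A call has 1 to 10 rows; each row is the pose to reach, as a shift and turn from the pose commanded when the call began, along the tool's axes at that moment; what a row does not reach only later rows make up. A row lasts 1/10 s, in which the tool goes at most 50 mm and 8.59 degrees, less where a joint would pass 70% of its speed; a pose out of reach is approached as far as the arm can. A call with a gripper value outside its range is refused whole. The fingers move at their own pace and stop on an object; FORCE is the grip in N (left out, the last holds). Time passes only in rows, so rows that repeat a pose let the fingers close. It gives the time, the measured TCP pose, the force, the opening and the grip force at its end, in the units of the state.
- telemetry.get_obs(): the state, without advancing time (a new reading comes with each control period).
- viewer.read_camera(name): name is "side" or "top"; returns a dict with "img" (384x512x3 uint8, red, green, blue), "fx", "fy", "cx", "cy" (pixels), "k1" (the pictures are not rectified: a ray, as slopes to the right and down, at radius r is drawn at 1 + k1 r^2 times it, then the intrinsics apply), "origin" and "rotation" of the camera in the world. Camera axes: x right, y up, looking along -z (the intrinsics and any distortion apply to the point x, -y, -z); pixel columns grow to the right and rows downward; lengths in m; the calibration is good to about 2 mm. A picture is of the moment at which its call begins. There is no depth.
- job.hand_in(): hands the job in; it is judged then, once.
Trained networks look in the newest picture that a camera, given by its name, has taken for a name from the list of things; names that differ only in an ending like _2 or _b are one class to them, and where a whole thing is asked for, a point or a joint stands for the part that bears it (a point fixed in the world has none). Each returns a list of dicts, best first, with "score" (0 to 1); they miss things now and then, are a little off and sometimes report something else, mostly with a low value. They report only what shows in the picture. A call takes as long as a camera call. They do not tell look-alikes from the thing itself.
- search_frame(camera, thing): "pixel" ([column, row] in pixels, amid what is visible of it).
- cut_out(camera, thing): "pixels" (384x512 bool, what is visible of it) and "pixel" ([column, row] in pixels, amid what is visible of it).
The state is a dict: "t": time; "q": joint angles; "joint_vel": joint speeds; "joint_torque": joint torques, N m; "eef_pos": TCP position; "tool_rot": TCP orientation; "contact_force": force on the tool from outside, world axes, zero at the start; "torque": the same for the moment, N m; "gripper_width": opening from 0.0 (shut) to 1.0 (fully open); "grasp_force": force on a finger pad.
Only numpy, scipy, OpenCV 4.12 (cv2) and the standard library are available. Lean on these libraries where they do the work, as an engineer would, in place of code of your own. Each camera call takes 0.05 s, during which the arm holds its last target. There are 200 camera calls.

## Working session

There is one attempt and no reset: what is moved stays moved. The work goes in short steps, Python scripts to look and compute and a shell command to move; the robot and the scene stay as the last step left them, time stands still between calls to the robot, and variables do not carry over. Pictures are saved under pics/ and viewed, at most 10 in all, crops included, and the job is handed in when it is done.

```bash
mkdir -p pics; cat > h.py <<'E'
import numpy as np, cv2
from station import telemetry, viewer, job, search_frame, cut_out
def save(c,n):
    cv2.imwrite(f'pics/{n}.png',cv2.cvtColor(c['img'],cv2.COLOR_RGB2BGR))
def ray(c,px):
    K=np.array([[c['fx'],0,c['cx']],[0,c['fy'],c['cy']],[0,0,1.]])
    u=cv2.undistortPoints(np.array([[px]],float),K,np.array([c['k1'],0,0,0,0.]))[0,0]
    d=np.array(c['rotation'])@np.array([u[0],-u[1],-1.]); return np.array(c['origin']),d
def at(c,px,z):
    o,d=ray(c,px); return o+d*(z-o[2])/d[2]
def proj(c,p):
    v=np.array(c['rotation']).T@(np.array(p)-c['origin']); x,y=v[0]/-v[2],-v[1]/-v[2]
    s=1+c['k1']*(x*x+y*y); return np.array([c['fx']*x*s+c['cx'],c['fy']*y*s+c['cy']])
E
python3 - <<'E'
from h import *
for n in('top','side'):
    c=viewer.read_camera(n); save(c,n+'0'); print(n,c['origin'],np.round(c['rotation'],3).tolist(),c['fx'],c['k1'])
    for t,z in [('gap_mouth',0),('drawer_boxes',.1),('stick_center',.014),('pick_handle',.046),('pick_neck',.046),('pick_tip',.01),('rest_seat',.032),('rest',.04),('tray_lane',.006),('tray',.01),('stick_wide_center',.02),('stick_slim_center',.02),('glue_center',.06),('nippers_center',.007)]:
        for d in search_frame(n,t)[:3]: print(t,round(d['score'],2),np.round(d['pixel']),np.round(at(c,d['pixel'],z),3))
print(telemetry.get_obs())
E
```

```text
top [ 0.22903084 -0.04619453  1.15393896] [-0.666, -0.069, 0.077, 0.738] 407.597838885039 -0.025862792553317207Traceback (most recent call last):
  File "<stdin>", line 5, in <module>
  File "h.py", line 10, in at
    o,d=ray(c,px); return o+d*(z-o[2])/d[2]
        ~~~^^^^^^
  File "h.py", line 8, in ray
    d=np.array(c['rotation'])@np.array([u[0],-u[1],-1.]); return np.array(c['origin']),d
      ~~~~~~~~~~~~~~~~~~~~~~~^~~~~~~~~~~~~~~~~~~~~~~~~~~
ValueError: matmul: Input operand 1 has a mismatch in its core dimension 0, with gufunc signature (n?,k),(k,m?)->(n?,m?) (size 3 is different from 4)
```

```bash
sed -i "s/np.array(c\['rotation'\])/Rm(c['rotation'])/" h.py; sed -i '2a from scipy.spatial.transform import Rotation as R\ndef Rm(q): return R.from_quat(np.roll(q,-1)).as_matrix()' h.py
python3 - <<'E'
from h import *
for n in('top','side'):
    c=viewer.read_camera(n); save(c,n+'0'); print(n,c['origin'],np.round(c['rotation'],3).tolist(),c['fx'],c['k1'])
    for t,z in [('gap_mouth',0),('drawer_boxes',.1),('stick_center',.014),('pick_handle',.046),('pick_neck',.046),('pick_tip',.01),('rest_seat',.032),('rest',.04),('tray_lane',.006),('tray',.01),('stick_wide_center',.02),('stick_slim_center',.02),('glue_center',.06),('nippers_center',.007)]:
        for d in search_frame(n,t)[:3]: print(t,round(d['score'],2),np.round(d['pixel']),np.round(at(c,d['pixel'],z),3))
print(telemetry.get_obs())
E
```

```text
top [ 0.22903084 -0.04619453  1.15393896] [-0.666, -0.069, 0.077, 0.738] 407.597838885039 -0.025862792553317207
gap_mouth 0.61 [234. 107.] [ 0.719 -0.016  0.   ]
drawer_boxes 0.82 [237. 106.] [ 0.68  -0.026  0.1  ]
stick_center 0.75 [241. 123.] [ 0.661 -0.031  0.014]
pick_handle 0.85 [437. 167.] [ 0.463 -0.569  0.046]
pick_handle 0.64 [358. 186.] [ 0.434 -0.339  0.046]
pick_handle 0.62 [380. 285.] [ 0.162 -0.356  0.046]
pick_neck 0.95 [379. 282.] [ 0.169 -0.356  0.046]
pick_neck 0.67 [ 88. 199.] [0.473 0.41  0.046]
pick_neck 0.65 [359. 187.] [ 0.43  -0.342  0.046]
pick_tip 0.78 [377. 279.] [ 0.177 -0.361  0.01 ]
pick_tip 0.73 [360. 183.] [ 0.448 -0.356  0.01 ]
pick_tip 0.65 [437. 165.] [ 0.477 -0.587  0.01 ]
rest_seat 0.77 [354. 181.] [ 0.449 -0.333  0.032]
rest_seat 0.29 [234. 110.] [ 0.699 -0.015  0.032]
rest 0.64 [351. 180.] [ 0.454 -0.324  0.04 ]
tray_lane 0.71 [114. 202.] [0.466 0.352 0.006]
tray 0.66 [110. 204.] [0.459 0.362 0.01 ]
tray 0.46 [357. 184.] [ 0.445 -0.347  0.01 ]
stick_wide_center 0.98 [ 91. 202.] [0.47  0.413 0.02 ]
stick_slim_center 0.74 [132. 198.] [0.467 0.297 
[... 1363 characters left out ...]
([ 1.2328924 ,  0.47702184,  0.02241728,  1.55542058, -0.01151275,
        1.10927848, -0.08307013]), 'joint_vel': array([ 0.00022311, -0.00044157,  0.00178566,  0.00028585, -0.00061814,
        0.00099553,  0.00169099]), 'joint_torque': array([-1.25241830e-03, -5.96316469e+01,  1.60567123e+00, -2.81536782e+01,
        1.24377935e-02,  1.73239576e-03,  2.10879966e-05]), 'eef_pos': array([ 0.15375768, -0.65726635,  0.23128487]), 'tool_rot': array([-1.32273878e-06,  9.93406744e-01,  1.14643104e-01,  8.05945737e-06]), 'contact_force': array([-0.36273813, -0.60908583, -0.01997877]), 'torque': array([-0.01615647, -0.05526318, -0.00159542]), 'grasp_force': 0.0, 'gripper_width': 0.9960572913656615}
```

View pics/top0.png

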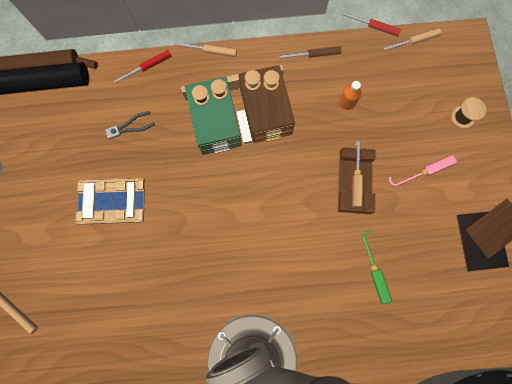

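View pics/side0.png

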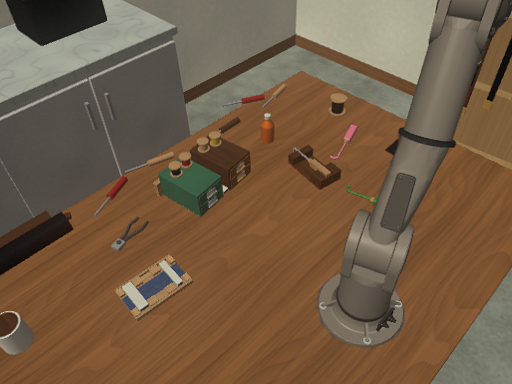

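```bash
cat > fit.py <<'E'
from h import *
from scipy.optimize import minimize
B=lambda x0,x1,y0,y1,z0,z1:[[x,y,z] for x in(x0,x1) for y in(y0,y1) for z in(z0,z1)]
M={'rest':[B(-.114,.07,-.048,.048,0,.006),B(-.114,-.058,-.048,.048,0,.044),B(.04,.07,-.048,.048,0,.04),B(-.1,-.008,-.012,.012,.018,.046)],
 'drawer_boxes':[B(0,.18,.017,.137,0,.1),B(0,.18,-.137,-.017,0,.1)],
 'tray':[B(-.063,.063,-.095,.095,0,.006)]+[B(s*.0465-.0165,s*.0465+.0165,-.095,.095,0,.016) for s in(-1,1)],
 'stick':[B(-.05,.05,-.013,.013,-.007,.007)],
 'wide':[B(-.05,.05,-.015,.015,-.007,.007)],'slim':[B(-.05,.05,-.010,.010,-.007,.007)]}
def world(p,P,z=0): return np.array(P)@R.from_euler('z',p[2]).as_matrix().T+[p[0],p[1],z]
S=4
def sil(c,m,p,z=0):
    im=np.zeros((384*S,512*S),np.uint8)
    for b in M[m]:
        q=np.array([proj(c,w) for w in world(p,b,z)])*S+S/2-.5
        cv2.fillConvexPoly(im,cv2.convexHull(np.round(q).astype(np.int32)),1)
    return im
def fit(m,views,p0,z=0):
    ms=[(c,np.kron(k.astype(np.uint8),np.ones((S,S),np.uint8))) for c,k in views]
    def f(p):
        l=0
        for c,k in ms:
            s=sil(c,m,[p[0],p[1],p[2]],z); l-=(s&k).sum()/(s|k).sum()
        return l/len(ms)
    best=min((minimize(f,p0,method='Nelder-Mead',options=dict(initial_simplex=np.array(p0)+np.array([[0,0,0],[d,0,0],[0,d,0],[0,0,10*d]]),xatol=1e-4,fatol=1e-5)) for d in(.02,-.015)),key=lambda r:r.fun)
    return best.x,-best.fun
def draw(c,img,m,p,z=0,k=1,o=(0,0),col=(255,0,255)):
    for b in M[m]:
        q=(np.array([proj(c,w) for w in world(p,b,z)])-o)*k+k/2-.5
        cv2.polylines(img,[cv2.convexHull(np.round(q).astype(np.int32))],True,col,1)
E
python3 - <<'E'
from fit import *
cs={n:viewer.read_camera(n) for n in('top','side')}
res={}
def seg(t,guess,z):
    out=[]
    for n,c in cs.items():
        r=cut_out(n,t); g=proj(c,[*guess,z])
        r=[d for d in r if np.linalg.norm(d['pixel']-g)<25]
        if r: out.append((c,r[0]['pixels'])); print(t,n,round(r[0]['score'],2),int(r[0]['pixels'].sum()))
    return out
G={'rest':(.44,-.32,-.05),'drawer_boxes':(.62,-.03,.15),'tray':(.465,.357,0)}
tiles=[]
for m,g in G.items():
    ctr=np.array(g[:2])+([.08,0] if m[0]=='d' else [0,0])
    v=seg(m,ctr,.05 if m[0]=='d' else 0.02)
    for w in [v]+[[x] for x in v]:
        p,i=fit(m,w,g); print(m,np.round(p,4),round(i,3))
        if w is v: res[m]=p.tolist()
    for c in cs.values():
        k=4; u=proj(c,[*ctr,.04]).astype(int)-[32*1,37]
        u=np.clip(u,0,[512-66,384-75])
        t=cv2.resize(c['img'][u[1]:u[1]+75,u[0]:u[0]+66],None,fx=k,fy=k,interpolation=cv2.INTER_CUBIC)
        draw(c,t,m,res[m],0,k,u); tiles.append(t)
im=np.vstack([np.hstack(tiles[0::2]),np.hstack(tiles[1::2])])
cv2.imwrite('pics/fit1.png',cv2.cvtColor(im,cv2.COLOR_RGB2BGR))
import json; json.dump(res,open('res.json','w'))
E
```

```text
rest top 0.85 1685
rest side 0.94 1021
rest [ 0.4737 -0.3479 -0.1683] 0.757
rest [ 0.4761 -0.3473 -0.1592] 0.718
rest [ 0.4722 -0.3476 -0.1682] 0.803
drawer_boxes top 0.34 281
drawer_boxes side 0.62 4875
drawer_boxes [ 0.5979 -0.045   0.1229] 0.466
drawer_boxes [ 0.6001 -0.0062  0.0689] 0.044
drawer_boxes [ 0.598  -0.0447  0.1299] 0.932
tray top 0.67 2194
tray side 0.76 1896
tray [ 0.4696  0.3604 -0.0703] 0.714
tray [ 0.4692  0.3622 -0.0665] 0.724
tray [ 0.4709  0.3592 -0.0629] 0.712
```

View pics/fit1.png

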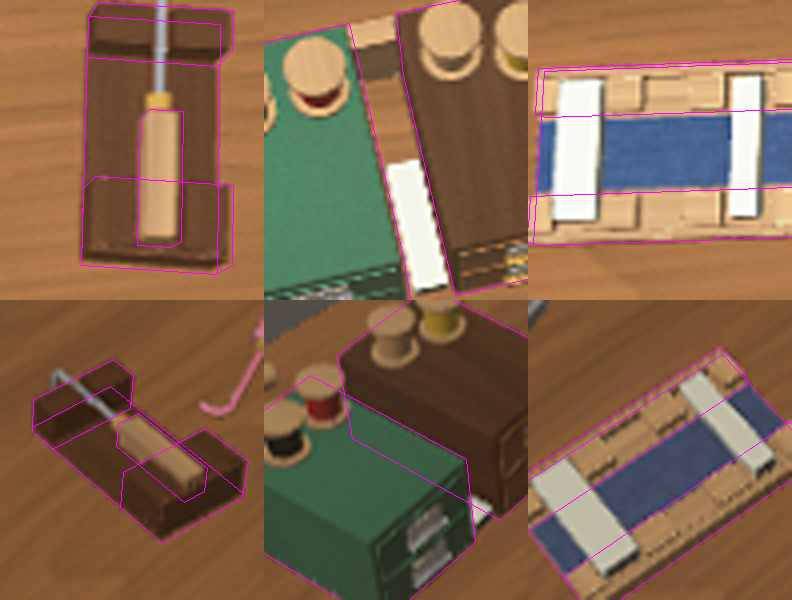

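```bash
cat >> fit.py <<'E'
M['pick']=[B(-.022,.07,-.012,.012,-.014,.014),B(.07,.1785,-.0035,.0035,-.0035,.0035),B(.1705,.1785,-.0035,.0035,-.0295,0)]
def to(p,yaw,pitch=0):
    "print xyz, delta_rot(deg) for tool at p, tool x along yaw, nose up pitch (deg)"
    o=telemetry.get_obs(); A=Rm(o['tool_rot'])
    T=R.from_euler('z',yaw).as_matrix()@R.from_euler('y',-np.radians(pitch)).as_matrix()@np.diag([1.,-1,-1])
    print('xyz',np.round(A.T@(np.array(p)-o['eef_pos']),4).tolist(),'rot',np.round(R.from_matrix(A.T@T).as_rotvec(degrees=True),2).tolist())
def seg1(n,c,t,guess):
    r=[d for d in cut_out(n,t) if np.linalg.norm(d['pixel']-proj(c,guess))<20]
    return [(c,r[0]['pixels'])] if r else []
E
python3 - <<'E'
from fit import *
cs={n:viewer.read_camera(n) for n in('top','side')}
for m,t,g,z in [('pick','pick_handle',(.397,-.335,-.168),.032),('stick','stick_center',(.66,-.036,.126),.007),('wide','stick_wide_center',(.47,.42,-.066),.013),('slim','stick_slim_center',(.467,.3,-.066),.013)]:
    a=sum([seg1(n,c,t,[g[0]+(.06 if m=='pick' else 0),g[1],z]) for n,c in cs.items()],[])
    for w in [a]+([[x] for x in a] if len(a)>1 else []):
        if w: p,i=fit(m,w,g,z); print(m,len(w),w[0][0]['fx']>420,np.round(p,4),round(i,3))
to([.448,-.344,.10],-.168)
E
```

```text
pick 2 False [ 0.4016 -0.3357 -0.1669] 0.639
pick 1 False [ 0.4019 -0.3348 -0.1771] 0.646
pick 1 True [ 0.3998 -0.3351 -0.1732] 0.642
stick 1 False [ 0.6535 -0.0391  0.1239] 0.914
wide 2 False [ 0.4756  0.4211 -0.066 ] 0.871
wide 1 False [ 0.4761  0.4228 -0.0344] 0.872
wide 1 True [ 0.4765  0.4202 -0.0547] 0.88
slim 2 False [ 0.4664  0.301  -0.0568] 0.846
slim 1 False [ 0.466   0.3041 -0.0406] 0.887
slim 1 True [ 0.4672  0.2994 -0.0793] 0.907
xyz [0.3578, -0.238, 0.1313] rot [-0.0, -0.0, 22.79]
```

```bash
python3 -m crank '[{"delta_rot":[0,0,22.6],"xyz":[0.361,-0.237,0.131],"fingers":-1},{"delta_rot":[0,0,22.6],"xyz":[0.361,-0.237,0.131],"fingers":-1},{"delta_rot":[0,0,22.6],"xyz":[0.361,-0.237,0.131],"fingers":-1},{"delta_rot":[0,0,22.6],"xyz":[0.361,-0.237,0.131],"fingers":-1},{"delta_rot":[0,0,22.6],"xyz":[0.361,-0.237,0.131],"fingers":-1},{"delta_rot":[0,0,22.6],"xyz":[0.361,-0.237,0.131],"fingers":-1},{"delta_rot":[0,0,22.6],"xyz":[0.361,-0.237,0.131],"fingers":-1},{"delta_rot":[0,0,22.6],"xyz":[0.361,-0.237,0.131],"fingers":-1},{"delta_rot":[0,0,22.6],"xyz":[0.361,-0.237,0.131],"fingers":-1},{"delta_rot":[0,0,22.6],"xyz":[0.361,-0.237,0.131],"fingers":-1}]' 60
python3 - <<'E'
from fit import *
to([.452,-.344,.013],-.17); print(telemetry.get_obs()['q'])
E
```

```text
t: 3.5
eef_pos: [0.4564, -0.3366, 0.0987]
tool_rot: [-0.002, 0.997, -0.077, 0.0]
contact_force: [-1.2, -0.0, 0.5]
gripper_width: 1.001
grasp_force: 0.0
xyz [-0.0033, 0.0084, 0.0857] rot [-0.27, -0.01, 0.96]
[ 0.54670562  0.46417784 -0.02383226  1.92674933  0.00904405  0.7523466
 -1.20531162]
```

```bash
python3 -m crank '[{"delta_rot":[0,0,0],"xyz":[0,0,0],"fingers":-1},{"delta_rot":[0,0,0],"xyz":[0,0,0],"fingers":-1}]'
python3 - <<'E'
from fit import *
to([.452,-.344,.013],-.17)
E
```

```text
t: 3.7
eef_pos: [0.4506, -0.3455, 0.1006]
tool_rot: [0.0, 0.997, -0.083, -0.0]
contact_force: [0.0, 0.6, 0.6]
gripper_width: 1.004
grasp_force: 0.0
xyz [0.0011, -0.0018, 0.0876] rot [0.05, 0.0, 0.23]
```

Settled and accurate. Descend, then close.

```bash
python3 -m crank '[{"delta_rot":[0,0,0],"xyz":[0.001,-0.002,0.045],"fingers":-1},{"delta_rot":[0,0,0],"xyz":[0.001,-0.002,0.075],"fingers":-1},{"delta_rot":[0,0,0],"xyz":[0.001,-0.002,0.087],"fingers":-1},{"delta_rot":[0,0,0],"xyz":[0.001,-0.002,0.087],"fingers":0.2},{"delta_rot":[0,0,0],"xyz":[0.001,-0.002,0.087],"fingers":1},{"delta_rot":[0,0,0],"xyz":[0.001,-0.002,0.087],"fingers":1},{"delta_rot":[0,0,0],"xyz":[0.001,-0.002,0.087],"fingers":1},{"delta_rot":[0,0,0],"xyz":[0.001,-0.002,0.087],"fingers":1}]' 60
python3 - <<'E'
from fit import *
o=telemetry.get_obs(); print(o['eef_pos'])
for n in ['top','side']: c=viewer.read_camera(n); save(c,n+'1')
E
```

```text
t: 4.5
eef_pos: [0.4535, -0.3433, 0.0149]
tool_rot: [0.001, 0.997, -0.082, 0.001]
contact_force: [-1.1, 0.6, 6.6]
gripper_width: 0.269
grasp_force: 59.4
[ 0.4535284  -0.34326337  0.01486726]
```

```bash
python3 -m crank '[{"delta_rot":[0,0,0],"xyz":[0,0,-0.03],"fingers":1},{"delta_rot":[0,0,0],"xyz":[0,0,-0.06],"fingers":1},{"delta_rot":[0,0,0],"xyz":[0,0,-0.09],"fingers":1},{"delta_rot":[0,0,0],"xyz":[0,0,-0.09],"fingers":1}]' 60
python3 - <<'E'
from fit import *
to([.513,-.2086,.03],-.17,4.4)
n='side';c=viewer.read_camera(n); save(c,n+'2')
cv2.imwrite('pics/s2.png',cv2.cvtColor(cv2.resize(c['img'][90:240,220:420],None,fx=3,fy=3),cv2.COLOR_RGB2BGR))
E
```

```text
t: 5.0
eef_pos: [0.4551, -0.3442, 0.1079]
tool_rot: [0.002, 0.997, -0.082, 0.004]
contact_force: [0.6, -0.8, -1.0]
gripper_width: 0.275
grasp_force: 59.0
xyz [0.0342, -0.1435, 0.0777] rot [0.17, 3.97, 0.3]
```

View pics/s2.png

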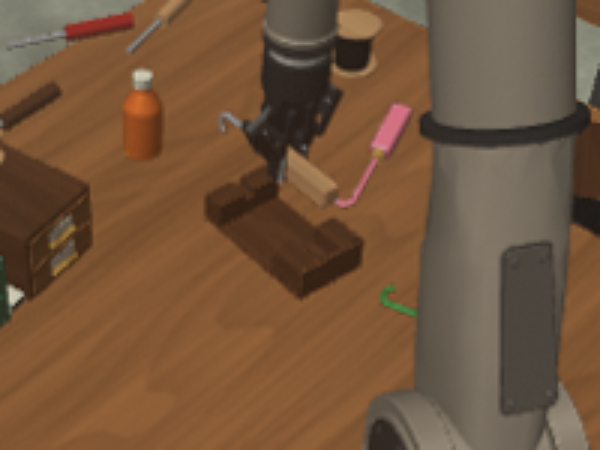

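```bash
python3 - <<'E'
from fit import *
c=viewer.read_camera('side');o=telemetry.get_obs();A=Rm(o['tool_rot'])
hd=A[:,0]; yaw=np.arctan2(hd[1],hd[0]); nk=o['eef_pos']-A[:,2]*.017
im=cv2.resize(c['img'][90:240,220:420],None,fx=3,fy=3,interpolation=cv2.INTER_CUBIC)
P0=M['pick']
for pt,col in [(0,(255,0,255)),(-6,(0,255,255))]:
    rr=R.from_euler('zy',[yaw,-np.radians(pt)]).as_matrix()
    for b in P0:
        q=np.array([proj(c,rr@(np.array(x)-[.052,0,0])+nk) for x in b])
        cv2.polylines(im,[cv2.convexHull(np.round((q-[220,90])*3+1).astype(np.int32))],True,col,1)
cv2.imwrite('pics/s3.png',cv2.cvtColor(im[60:360,150:450].repeat(2,0).repeat(2,1),cv2.COLOR_RGB2BGR))
E
```

```text
(no output)
```

View pics/s3.png

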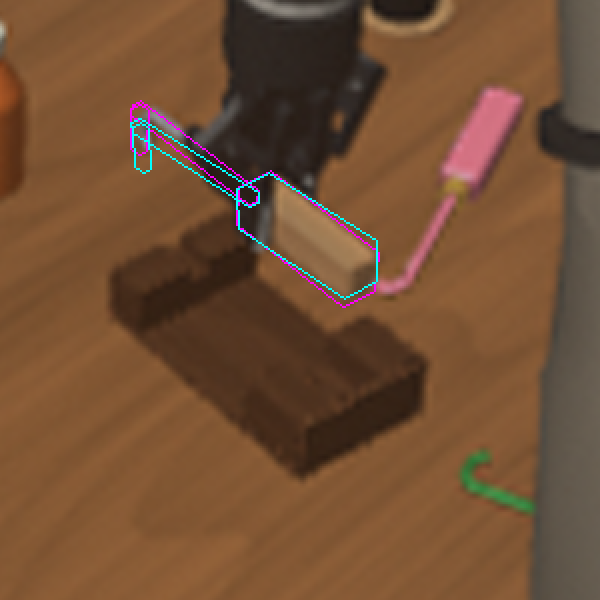

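```bash
python3 -m crank '[{"delta_rot":[0,0,0],"xyz":[0.012,-0.045,0],"fingers":1},{"delta_rot":[0,0,0],"xyz":[0.022,-0.09,0],"fingers":1},{"delta_rot":[0,4,0],"xyz":[0.035,-0.143,0],"fingers":1},{"delta_rot":[0,4,0],"xyz":[0.035,-0.143,0.035],"fingers":1},{"delta_rot":[0,4,0],"xyz":[0.035,-0.143,0.07],"fingers":1},{"delta_rot":[0,4,0],"xyz":[0.035,-0.143,0.07],"fingers":1},{"delta_rot":[0,4,0],"xyz":[0.035,-0.143,0.07],"fingers":1}]' 60
python3 - <<'E'
from fit import *
to([.513,-.2086,.004],-.17,4.4)
E
```

```text
t: 5.8
eef_pos: [0.5094, -0.2071, 0.0324]
tool_rot: [0.003, 0.996, -0.082, 0.033]
contact_force: [-0.1, 0.9, -1.5]
gripper_width: 0.271
grasp_force: 59.0
xyz [0.0019, 0.0009, 0.0286] rot [-0.03, 0.59, 0.29]
```

```bash
python3 -m crank '[{"delta_rot":[0,0.4,0],"xyz":[0,0,0.012],"fingers":1},{"delta_rot":[0,0.4,0],"xyz":[0,0,0.022],"fingers":1},{"delta_rot":[0,0.4,0],"xyz":[0,0,0.025],"fingers":1},{"delta_rot":[0,0.4,0],"xyz":[0,0,0.025],"fingers":1}]' 60
```

```text
t: 6.2
eef_pos: [0.5123, -0.2077, 0.0086]
tool_rot: [0.003, 0.996, -0.082, 0.038]
contact_force: [-1.5, 0.1, -0.9]
gripper_width: 0.272
grasp_force: 59.0
```

```bash
python3 -m crank '[{"delta_rot":[0,0,0],"xyz":[0,0,0.002],"fingers":1},{"delta_rot":[0,0,0],"xyz":[0,0,0.004],"fingers":1},{"delta_rot":[0,0,0],"xyz":[0,0,0.004],"fingers":1}]' 60
```

```text
t: 6.5
eef_pos: [0.5127, -0.2074, 0.0044]
tool_rot: [0.003, 0.996, -0.082, 0.038]
contact_force: [0.5, -0.2, -1.7]
gripper_width: 0.269
grasp_force: 59.0
```

```bash
python3 -m crank '[{"delta_rot":[0,0,0],"xyz":[0,0,0.0015],"fingers":1},{"delta_rot":[0,0,0],"xyz":[0,0,0.0015],"fingers":1}]' 60
```

```text
t: 6.7
eef_pos: [0.5129, -0.2075, 0.003]
tool_rot: [0.003, 0.996, -0.082, 0.038]
contact_force: [-0.8, 0.5, 0.5]
gripper_width: 0.269
grasp_force: 59.3
```

```bash
python3 -m crank '[{"delta_rot":[0,0,0],"xyz":[0,0,0.001],"fingers":1},{"delta_rot":[0,0,0],"xyz":[0,0,0.001],"fingers":1},{"delta_rot":[0,0,0],"xyz":[0,0,0.001],"fingers":0.2},{"delta_rot":[0,0,0],"xyz":[0,0,0.001],"fingers":-0.1},{"delta_rot":[0,0,0],"xyz":[0,0,0.001],"fingers":-0.1},{"delta_rot":[0,0,0],"xyz":[0,0,-0.03],"fingers":-0.1},{"delta_rot":[0,0,0],"xyz":[0,0,-0.06],"fingers":-0.1},{"delta_rot":[0,0,0],"xyz":[0,0,-0.06],"fingers":-0.1}]' 60
python3 - <<'E'
from fit import *
o=telemetry.get_obs(); print(o['eef_pos'])
cs={n:viewer.read_camera(n) for n in('top','side')}
v=sum([seg1(n,c,'pick_handle',[.52,-.21,.02]) for n,c in cs.items()],[])
g=(.463,-.2,-.17)
for w in [v]+[[x] for x in v]:
    p,i=fit('pick',w,g,.016); print(np.round(p,4),round(i,3),w[0][0]['fx'])
T=[]
for n,c in cs.items():
    u=(proj(c,[.53,-.21,.02])-[45,35]).astype(int)
    T.append(cv2.resize(c['img'][u[1]:u[1]+75,u[0]:u[0]+100],None,fx=4,fy=4,interpolation=cv2.INTER_CUBIC))
cv2.imwrite('pics/b1.png',cv2.cvtColor(np.hstack(T),cv2.COLOR_RGB2BGR))
E
```

```text
t: 7.5
eef_pos: [0.5104, -0.2077, 0.0661]
tool_rot: [0.004, 0.996, -0.082, 0.041]
contact_force: [0.9, 0.3, 0.8]
gripper_width: 0.551
grasp_force: 0.0
[ 0.5104424  -0.20765746  0.06605753]
[ 0.4613 -0.1983 -0.2667] 0.635 442.35158993873614
[ 0.4613 -0.1983 -0.2667] 0.635 442.35158993873614
```

View pics/b1.png

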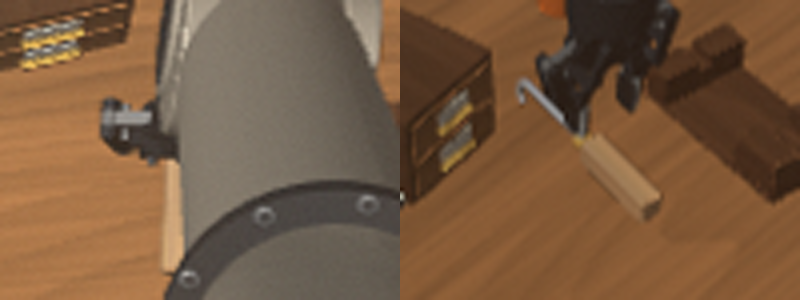

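```bash
python3 -m crank '[{"delta_rot":[0,0,0],"xyz":[-0.03,0,0],"fingers":-0.1},{"delta_rot":[0,0,0],"xyz":[-0.054,0,0],"fingers":-0.1},{"delta_rot":[0,0,0],"xyz":[-0.054,0,0.03],"fingers":-0.1},{"delta_rot":[0,0,0],"xyz":[-0.054,0,0.046],"fingers":-0.1},{"delta_rot":[0,0,0],"xyz":[-0.054,0,0.054],"fingers":-0.1},{"delta_rot":[0,0,0],"xyz":[-0.054,0,0.054],"fingers":-0.1}]' 60
python3 - <<'E'
from fit import *
to([.460,-.1987,.003],-.165,4.4)
E
```

```text
t: 8.3
eef_pos: [0.4581, -0.1981, 0.0031]
tool_rot: [0.003, 0.996, -0.082, 0.037]
contact_force: [0.4, 0.8, 0.6]
gripper_width: 0.546
grasp_force: 0.0
xyz [0.002, 0.0003, 0.0003] rot [-0.03, 0.19, 0.03]
```

```bash
python3 -m crank '[{"delta_rot":[0,0,0],"xyz":[0,0,0],"fingers":0.3},{"delta_rot":[0,0,0],"xyz":[0,0,0],"fingers":1},{"delta_rot":[0,0,0],"xyz":[0,0,0],"fingers":1},{"delta_rot":[0,0,0],"xyz":[0,0,0],"fingers":1},{"delta_rot":[0,0,0],"xyz":[0,0,-0.03],"fingers":1},{"delta_rot":[0,0,0],"xyz":[0,0,-0.07],"fingers":1},{"delta_rot":[0,0,0],"xyz":[0,0,-0.115],"fingers":1},{"delta_rot":[0,0,0],"xyz":[0,0,-0.157],"fingers":1},{"delta_rot":[0,0,0],"xyz":[0,0,-0.157],"fingers":1},{"delta_rot":[0,0,0],"xyz":[0,0,-0.157],"fingers":1}]' 80
python3 - <<'E'
from fit import *
to([.505,-.0567,.16],.125,-2)
E
```

```text
t: 9.3
eef_pos: [0.4474, -0.1967, 0.1621]
tool_rot: [0.003, 0.996, -0.082, 0.039]
contact_force: [-1.2, -1.1, -2.6]
gripper_width: 0.265
grasp_force: 78.8
xyz [0.0335, -0.1476, 0.0047] rot [0.39, -6.47, -16.61]
```

```bash
python3 -m crank '[{"delta_rot":[0.4,-6.5,-16.6],"xyz":[0.01,-0.04,0],"fingers":1},{"delta_rot":[0.4,-6.5,-16.6],"xyz":[0.018,-0.08,0],"fingers":1},{"delta_rot":[0.4,-6.5,-16.6],"xyz":[0.027,-0.12,0],"fingers":1},{"delta_rot":[0.4,-6.5,-16.6],"xyz":[0.0335,-0.1475,0.004],"fingers":1},{"delta_rot":[0.4,-6.5,-16.6],"xyz":[0.0335,-0.1475,0.004],"fingers":1},{"delta_rot":[0.4,-6.5,-16.6],"xyz":[0.0335,-0.1475,0.004],"fingers":1}]' 80
python3 - <<'E'
from fit import *
to([.505,-.0567,.16],.125,-2); print(telemetry.get_obs()['q'])
T=[];o=telemetry.get_obs();A=Rm(o['tool_rot'])
for n in('top','side'):
    c=viewer.read_camera(n); save(c,n+'4')
    u=(proj(c,[.63,-.04,.1])-[50,45]).astype(int)
    t=cv2.resize(c['img'][u[1]:u[1]+100,u[0]:u[0]+100],None,fx=4,fy=4,interpolation=cv2.INTER_CUBIC)
    for b in M['pick']:
        q=np.array([proj(c,A@(np.array(x)*[1,-1,-1]+[.003,0,-.012])+o['eef_pos']) for x in b])
        cv2.polylines(t,[cv2.convexHull(np.round((q-u)*4+1.5).astype(np.int32))],True,(255,0,255),1)
    T.append(t)
cv2.imwrite('pics/b2.png',cv2.cvtColor(np.hstack(T),cv2.COLOR_RGB2BGR))
E
```

```text
t: 9.9
eef_pos: [0.5034, -0.0561, 0.1579]
tool_rot: [0.0, 0.998, 0.063, -0.021]
contact_force: [0.6, -0.3, -1.4]
gripper_width: 0.265
grasp_force: 78.8
xyz [0.0014, 0.0007, -0.0022] rot [-0.1, 0.36, 0.1]
[ 0.13493665  0.32006235 -0.17842172  1.98658078  0.07477472  0.8823472
 -1.52850301]
```

View pics/b2.png

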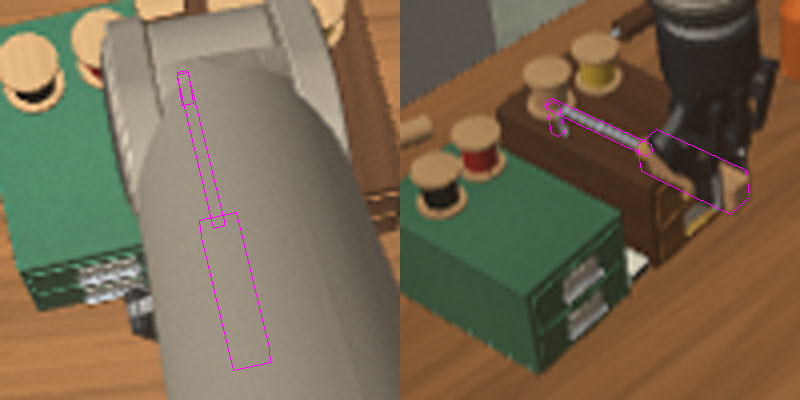

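```bash
python3 - <<'E'
from fit import *
to([.504,-.0565,.047],.125,-2.2)
to([.5444,-.0517,.047],.125,-2.2)
to([.5444,-.0517,.027],.125,-2.2)
E
python3 -m crank '[{"delta_rot":[0,0,0],"xyz":[0.002,0,0.03],"fingers":1},{"delta_rot":[0,0,0],"xyz":[0.004,0,0.065],"fingers":1},{"delta_rot":[0,0,0],"xyz":[0.005,0,0.095],"fingers":1},{"delta_rot":[0,0,0],"xyz":[0.005,0,0.11],"fingers":1},{"delta_rot":[0,0,0],"xyz":[0.005,0,0.11],"fingers":1}]' 80
python3 - <<'E'
from fit import *
to([.504,-.0565,.047],.125,-2.2)
to([.5444,-.0517,.047],.125,-2.2)
to([.5444,-.0517,.027],.125,-2.2)
E
```

```text
xyz [0.0052, -0.0011, 0.1115] rot [-0.07, 0.1, -0.08]
xyz [0.0458, -0.0009, 0.1098] rot [-0.07, 0.1, -0.08]
xyz [0.0466, -0.0009, 0.1298] rot [-0.07, 0.1, -0.08]
t: 10.5
eef_pos: [0.5029, -0.0579, 0.0474]
tool_rot: [0.001, 0.998, 0.061, -0.021]
contact_force: [-0.8, 0.2, -2.1]
gripper_width: 0.265
grasp_force: 78.9
xyz [0.0013, -0.0012, 0.0004] rot [-0.09, 0.25, -0.12]
xyz [0.0419, -0.0011, -0.0014] rot [-0.09, 0.25, -0.12]
xyz [0.0428, -0.001, 0.0186] rot [-0.09, 0.25, -0.12]
```

Forward over the stick, then down behind it.

```bash
python3 -m crank '[{"delta_rot":[0,0,0],"xyz":[0.022,-0.001,-0.001],"fingers":1},{"delta_rot":[0,0,0],"xyz":[0.042,-0.001,-0.0015],"fingers":1},{"delta_rot":[0,0,0],"xyz":[0.042,-0.001,-0.0015],"fingers":1},{"delta_rot":[0,0,0],"xyz":[0.0425,-0.001,0.008],"fingers":1},{"delta_rot":[0,0,0],"xyz":[0.043,-0.001,0.016],"fingers":1},{"delta_rot":[0,0,0],"xyz":[0.043,-0.001,0.016],"fingers":1}]' 80
python3 - <<'E'
from fit import *
o=telemetry.get_obs();A=Rm(o['tool_rot']); print('tip',A@[.174,0,.026-.012]+o['eef_pos'])
T=[]
for n in('top','side'):
    c=viewer.read_camera(n); save(c,n+'5')
    u=(proj(c,[.62,-.04,.06])-[50,45]).astype(int)
    t=cv2.resize(c['img'][u[1]:u[1]+100,u[0]:u[0]+100],None,fx=4,fy=4,interpolation=cv2.INTER_CUBIC)
    T.append(t)
cv2.imwrite('pics/b3.png',cv2.cvtColor(np.hstack(T),cv2.COLOR_RGB2BGR))
E
```

```text
t: 11.1
eef_pos: [0.5454, -0.0506, 0.0308]
tool_rot: [0.001, 0.998, 0.062, -0.02]
contact_force: [-0.1, 0.4, -1.5]
gripper_width: 0.265
grasp_force: 78.9
tip [ 0.71736816 -0.02902207  0.00970074]
```

View pics/b3.png

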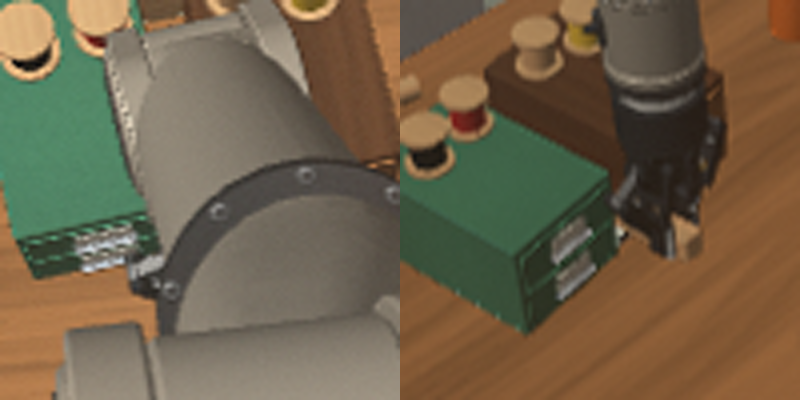

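```bash
python3 -m crank '[{"delta_rot":[0,0,0],"xyz":[0,0,0.002],"fingers":1},{"delta_rot":[0,0,0],"xyz":[0,0,0.0035],"fingers":1},{"delta_rot":[0,0,0],"xyz":[0,0,0.0035],"fingers":1},{"delta_rot":[0,0,0],"xyz":[-0.01,0,0.004],"fingers":1},{"delta_rot":[0,0,0],"xyz":[-0.02,0,0.0045],"fingers":1},{"delta_rot":[0,0,0],"xyz":[-0.03,0,0.005],"fingers":1}]' 80
python3 - <<'E'
from fit import *
o=telemetry.get_obs();A=Rm(o['tool_rot']); print('tip',A@[.174,0,.026-.012]+o['eef_pos'])
c=viewer.read_camera('side'); save(c,'side6'); print(o['contact_force'])
for d in cut_out('side','stick_center')[:3]: print(d['score'],d['pixel'],d['pixels'].sum())
E
```

```text
t: 11.8
eef_pos: [0.5164, -0.054, 0.0283]
tool_rot: [0.001, 0.998, 0.062, -0.019]
contact_force: [0.4, -0.2, -0.8]
gripper_width: 0.263
grasp_force: 78.9
tip [ 0.6884187  -0.0323962   0.00781132]
[ 0.40812631 -0.15606609 -0.80069702]
0.72 [171.2, 271.3] 218
```

```bash
python3 -m crank '[{"delta_rot":[0,0,0],"xyz":[-0.012,0,0.0025],"fingers":1},{"delta_rot":[0,0,0],"xyz":[-0.024,0,0.003],"fingers":1},{"delta_rot":[0,0,0],"xyz":[-0.036,0,0.0035],"fingers":1},{"delta_rot":[0,0,0],"xyz":[-0.048,0,0.004],"fingers":1},{"delta_rot":[0,0,0],"xyz":[-0.06,0,0.0045],"fingers":1},{"delta_rot":[0,0,0],"xyz":[-0.06,0,0.0045],"fingers":1}]' 80
python3 - <<'E'
from fit import *
o=telemetry.get_obs();A=Rm(o['tool_rot']); print('tip',A@[.174,0,.026-.012]+o['eef_pos'],o['q'])
T=[]
for n in('top','side'):
    c=viewer.read_camera(n); save(c,n+'7')
    u=(proj(c,[.57,-.05,.03])-[50,55]).astype(int)
    T.append(cv2.resize(c['img'][u[1]:u[1]+110,u[0]:u[0]+100],None,fx=4,fy=4,interpolation=cv2.INTER_CUBIC))
cv2.imwrite('pics/b4.png',cv2.cvtColor(np.hstack(T),cv2.COLOR_RGB2BGR))
to([.421,-.067,.026],.125,-2.2)
E
```

```text
t: 12.5
eef_pos: [0.4553, -0.0619, 0.0258]
tool_rot: [0.001, 0.998, 0.062, -0.02]
contact_force: [-0.0, -0.6, -1.1]
gripper_width: 0.264
grasp_force: 78.9
tip [ 0.62721577 -0.04034256  0.00489302] [ 0.12288537  0.47533925 -0.15232769  2.17261274  0.14115973  0.54267557
 -1.58312698]
xyz [-0.0373, 0.0009, 0.0015] rot [-0.07, -0.09, -0.01]
```

View pics/b4.png

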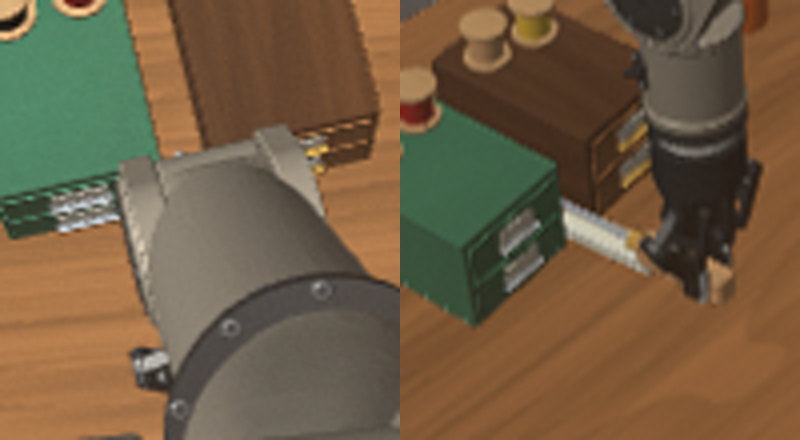

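```bash
python3 -m crank '[{"delta_rot":[0,0,0],"xyz":[-0.012,0,0.0005],"fingers":1},{"delta_rot":[0,0,0],"xyz":[-0.024,0,0.001],"fingers":1},{"delta_rot":[0,0,0],"xyz":[-0.034,0,0.0013],"fingers":1},{"delta_rot":[0,0,0],"xyz":[-0.041,0,0.0015],"fingers":1},{"delta_rot":[0,0,0],"xyz":[-0.041,0,0.0015],"fingers":1}]' 80
python3 - <<'E'
from fit import *
o=telemetry.get_obs();A=Rm(o['tool_rot']); print('tip',A@[.174,0,.026-.012]+o['eef_pos'],o['q'])
E
```

```text
t: 13.1
eef_pos: [0.4155, -0.0668, 0.0259]
tool_rot: [0.001, 0.998, 0.062, -0.019]
contact_force: [-0.4, -0.5, -1.5]
gripper_width: 0.269
grasp_force: 78.9
tip [ 0.58744954 -0.04522385  0.00518179] [ 0.1388415   0.43372235 -0.15452878  2.25937351  0.14373765  0.49624647
 -1.57698777]
```

```bash
python3 -m crank '[{"delta_rot":[0,0,0],"xyz":[-0.01,0,0.0003],"fingers":1},{"delta_rot":[0,0,0],"xyz":[-0.018,0,0.0007],"fingers":1},{"delta_rot":[0,0,0],"xyz":[-0.02,0,0.0007],"fingers":1},{"delta_rot":[0,0,0],"xyz":[-0.02,0,0.0007],"fingers":1}]' 80
python3 - <<'E'
from fit import *
o=telemetry.get_obs();A=Rm(o['tool_rot']); print('tip',A@[.174,0,.026-.012]+o['eef_pos'],o['q'])
c=viewer.read_camera('side'); save(c,'side8')
for d in cut_out('side','stick_center')[:3]: print(d['score'],d['pixel'],d['pixels'].sum())
u=proj(c,[.52,-.05,.03]).astype(int)-50
cv2.imwrite('pics/b5.png',cv2.cvtColor(cv2.resize(c['img'][u[1]:u[1]+100,u[0]:u[0]+100],None,fx=4,fy=4),cv2.COLOR_RGB2BGR))
to([.46,-.1987,.10],-.165,4.2)
E
```

```text
t: 13.5
eef_pos: [0.3966, -0.0691, 0.026]
tool_rot: [0.001, 0.998, 0.062, -0.019]
contact_force: [-0.2, 0.7, -0.9]
gripper_width: 0.265
grasp_force: 78.9
tip [ 0.56862829 -0.04748126  0.0054214 ] [ 0.14705101  0.414174   -0.15554264  2.29996937  0.14500543  0.47413732
 -1.57314595]
xyz [0.0431, 0.1365, -0.0757] rot [-0.37, 6.29, 16.62]
```

View pics/b5.png

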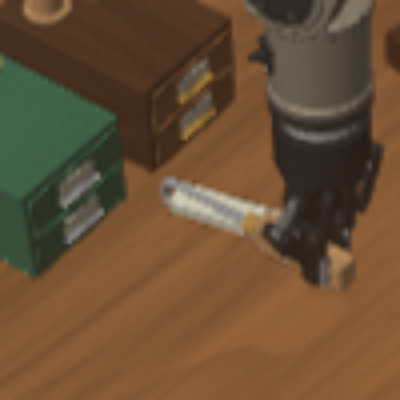

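```bash
python3 -m crank '[{"delta_rot":[0,0,0],"xyz":[0.006,0,0],"fingers":1},{"delta_rot":[0,0,0],"xyz":[0.006,0,-0.02],"fingers":1},{"delta_rot":[0,0,0],"xyz":[0.006,0,-0.05],"fingers":1},{"delta_rot":[0,0,0],"xyz":[0.006,0,-0.076],"fingers":1},{"delta_rot":[-0.4,3,8],"xyz":[0.02,0.04,-0.076],"fingers":1},{"delta_rot":[-0.4,6.3,16.6],"xyz":[0.03,0.08,-0.076],"fingers":1},{"delta_rot":[-0.4,6.3,16.6],"xyz":[0.038,0.12,-0.076],"fingers":1},{"delta_rot":[-0.4,6.3,16.6],"xyz":[0.043,0.1365,-0.076],"fingers":1},{"delta_rot":[-0.4,6.3,16.6],"xyz":[0.043,0.1365,-0.076],"fingers":1},{"delta_rot":[-0.4,6.3,16.6],"xyz":[0.043,0.1365,-0.076],"fingers":1}]' 80
python3 - <<'E'
from fit import *
to([.46,-.1987,.014],-.165,4.2)
to([.46,-.1987,.0035],-.165,4.2)
T=[]
for n,m,t,g,z in [('top','stick','stick_center',(.515,-.055,.126),.007),('side','stick','stick_center',(.515,-.055,.126),.007)]:
    c=viewer.read_camera(n); save(c,n+'9'); T+=seg1(n,c,t,[*g[:2],z])
for w in [T]+[[x] for x in T]:
    if w: p,i=fit('stick',w,g,z); print(len(w),w[0][0]['fx'],np.round(p,4),round(i,3))
E
```

```text
t: 14.6
eef_pos: [0.4599, -0.1984, 0.1]
tool_rot: [0.003, 0.996, -0.082, 0.036]
contact_force: [0.0, 0.3, -1.5]
gripper_width: 0.266
grasp_force: 84.5
xyz [-0.0061, 0.0003, 0.0858] rot [0.0, 0.04, 0.01]
xyz [-0.0068, 0.0003, 0.0963] rot [0.0, 0.04, 0.01]
2 407.597838885039 [ 0.5142 -0.0711  0.3395] 0.912
1 407.597838885039 [ 0.5157 -0.0707  0.3362] 0.911
1 442.35158993873614 [ 0.5134 -0.0711  0.3574] 0.924
```

```bash
python3 -m crank '[{"delta_rot":[0,0,0],"xyz":[-0.002,0,0.03],"fingers":1},{"delta_rot":[0,0,0],"xyz":[-0.004,0,0.06],"fingers":1},{"delta_rot":[0,0,0],"xyz":[-0.006,0,0.08],"fingers":1},{"delta_rot":[0,0,0],"xyz":[-0.006,0,0.09],"fingers":1},{"delta_rot":[0,0,0],"xyz":[-0.006,0,0.094],"fingers":1},{"delta_rot":[0,0,0],"xyz":[-0.006,0,0.095],"fingers":1},{"delta_rot":[0,0,0],"xyz":[-0.006,0,0.095],"fingers":1}]' 80
```

```text
t: 15.5
eef_pos: [0.4615, -0.199, 0.0058]
tool_rot: [0.003, 0.996, -0.082, 0.037]
contact_force: [0.7, 0.6, -0.1]
gripper_width: 0.266
grasp_force: 84.7
```

```bash
python3 -m crank '[{"delta_rot":[0,0,0],"xyz":[0,0,0.0015],"fingers":1},{"delta_rot":[0,0,0],"xyz":[0,0,0.0025],"fingers":1},{"delta_rot":[0,0,0],"xyz":[0,0,0.0025],"fingers":1}]' 80
```

```text
t: 15.8
eef_pos: [0.4618, -0.1991, 0.0051]
tool_rot: [0.004, 0.996, -0.082, 0.038]
contact_force: [-7.9, 3.6, 27.3]
gripper_width: 0.262
grasp_force: 88.9
```

```bash
python3 -m crank '[{"delta_rot":[0,0,0],"xyz":[0,0,-0.0022],"fingers":1},{"delta_rot":[0,0,0],"xyz":[0,0,-0.0022],"fingers":0.3},{"delta_rot":[0,0,0],"xyz":[0,0,-0.0022],"fingers":-0.1},{"delta_rot":[0,0,0],"xyz":[0,0,-0.0022],"fingers":-0.1},{"delta_rot":[0,0,0],"xyz":[0,0,-0.03],"fingers":-0.1},{"delta_rot":[0,0,0],"xyz":[0,0,-0.07],"fingers":-0.1},{"delta_rot":[0,0,0],"xyz":[0,0,-0.09],"fingers":-0.1},{"delta_rot":[0,0,0],"xyz":[0,0,-0.09],"fingers":-0.1}]' 60
python3 - <<'E'
from fit import *
to([.5145,-.071,.095],.34); to([.5145,-.071,.004],.34)
E
```

```text
t: 16.6
eef_pos: [0.4562, -0.1987, 0.0949]
tool_rot: [0.004, 0.996, -0.082, 0.039]
contact_force: [-0.3, -0.3, -0.5]
gripper_width: 0.548
grasp_force: 0.0
xyz [0.0364, -0.1355, 0.0026] rot [1.22, -4.39, -28.93]
xyz [0.0292, -0.1357, 0.0933] rot [1.22, -4.39, -28.93]
```

```bash
python3 -m crank '[{"delta_rot":[1.2,-4.4,-28.9],"xyz":[0.012,-0.045,0],"fingers":-0.1},{"delta_rot":[1.2,-4.4,-28.9],"xyz":[0.024,-0.09,0],"fingers":-0.1},{"delta_rot":[1.2,-4.4,-28.9],"xyz":[0.0364,-0.1355,0.0026],"fingers":-0.1},{"delta_rot":[1.2,-4.4,-28.9],"xyz":[0.0364,-0.1355,0.0026],"fingers":-0.1},{"delta_rot":[1.2,-4.4,-28.9],"xyz":[0.0364,-0.1355,0.0026],"fingers":-0.1},{"delta_rot":[1.2,-4.4,-28.9],"xyz":[0.0364,-0.1355,0.0026],"fingers":-0.1}]' 60
python3 - <<'E'
from fit import *
to([.5145,-.071,.004],.34)
c=viewer.read_camera('side'); save(c,'side10')
v=seg1('side',c,'stick_center',[.5145,-.071,.007])
if v: print(fit('stick',v,(.514,-.071,.34),.007))
u=proj(c,[.53,-.12,.03]).astype(int)-[60,50]
cv2.imwrite('pics/b6.png',cv2.cvtColor(cv2.resize(c['img'][u[1]:u[1]+100,u[0]:u[0]+130],None,fx=4,fy=4),cv2.COLOR_RGB2BGR))
E
```

```text
t: 17.2
eef_pos: [0.5116, -0.0711, 0.0912]
tool_rot: [-0.001, 0.986, 0.168, -0.003]
contact_force: [0.2, 0.0, -0.7]
gripper_width: 0.552
grasp_force: 0.0
xyz [0.0033, 0.0011, 0.0872] rot [-0.2, 0.36, -0.17]
(array([ 0.51129404, -0.07143498,  0.33834644]), np.float64(0.8742138364779874))
```

View pics/b6.png

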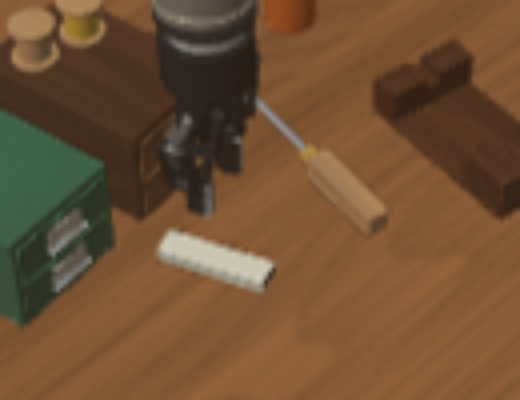

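```bash
python3 -m crank '[{"delta_rot":[0,0.3,0],"xyz":[0.002,0.001,0.04],"fingers":-0.1},{"delta_rot":[0,0.3,0],"xyz":[0.002,0.001,0.07],"fingers":-0.1},{"delta_rot":[0,0.3,0],"xyz":[0.002,0.001,0.085],"fingers":-0.1},{"delta_rot":[0,0.3,0],"xyz":[0.002,0.001,0.0885],"fingers":-0.1},{"delta_rot":[0,0.3,0],"xyz":[0.002,0.001,0.0885],"fingers":0.1},{"delta_rot":[0,0.3,0],"xyz":[0.002,0.001,0.0885],"fingers":1},{"delta_rot":[0,0.3,0],"xyz":[0.002,0.001,0.0885],"fingers":1},{"delta_rot":[0,0.3,0],"xyz":[0.002,0.001,0.0885],"fingers":1}]' 60
```

```text
t: 18.1
eef_pos: [0.5152, -0.0707, 0.005]
tool_rot: [-0.001, 0.986, 0.169, 0.001]
contact_force: [-1.2, -0.5, 6.5]
gripper_width: 0.28
grasp_force: 59.6
```

```bash
python3 -m crank '[{"delta_rot":[0,0,0],"xyz":[0,0,-0.02],"fingers":1},{"delta_rot":[0,0,0],"xyz":[0,0,-0.05],"fingers":1},{"delta_rot":[0,0,0],"xyz":[0,0,-0.09],"fingers":1},{"delta_rot":[0,0,0],"xyz":[0,0,-0.09],"fingers":1}]' 60
python3 - <<'E'
from fit import *
to([.470,.3605,.09],-.067)
E
```

```text
t: 18.5
eef_pos: [0.5181, -0.0708, 0.0988]
tool_rot: [-0.0, 0.986, 0.169, 0.005]
contact_force: [1.3, 0.0, -0.1]
gripper_width: 0.283
grasp_force: 59.1
xyz [0.0983, -0.4227, 0.0094] rot [-0.07, -0.54, 23.3]
```

```bash
python3 -m crank '[{"delta_rot":[0,-0.5,4],"xyz":[0.01,-0.043,0.005],"fingers":1},{"delta_rot":[0,-0.5,8],"xyz":[0.02,-0.086,0.005],"fingers":1},{"delta_rot":[0,-0.5,12],"xyz":[0.031,-0.131,0.005],"fingers":1},{"delta_rot":[0,-0.5,16],"xyz":[0.042,-0.178,0.005],"fingers":1},{"delta_rot":[0,-0.5,20],"xyz":[0.053,-0.225,0.005],"fingers":1},{"delta_rot":[0,-0.5,23.3],"xyz":[0.064,-0.272,0.005],"fingers":1},{"delta_rot":[0,-0.5,23.3],"xyz":[0.075,-0.319,0.005],"fingers":1},{"delta_rot":[0,-0.5,23.3],"xyz":[0.086,-0.366,0.005],"fingers":1},{"delta_rot":[0,-0.5,23.3],"xyz":[0.095,-0.405,0.005],"fingers":1},{"delta_rot":[0,-0.5,23.3],"xyz":[0.0983,-0.4225,0.005],"fingers":1}]' 60
python3 -m crank '[{"delta_rot":[0,0,0],"xyz":[0,0,0],"fingers":1},{"delta_rot":[0,0,0],"xyz":[0,0,0],"fingers":1},{"delta_rot":[0,0,0],"xyz":[0,0,0],"fingers":1}]' 60
python3 - <<'E'
from fit import *
to([.470,.3605,.05],-.067)
o=telemetry.get_obs();A=Rm(o['tool_rot']);yaw=np.arctan2(A[1,0],A[0,0]);p=o['eef_pos'];print(p,yaw)
T=[]
for n in('top','side'):
    c=viewer.read_camera(n); save(c,n+'11')
    u=(proj(c,[.47,.36,.03])-[50,55]).astype(int)
    t=cv2.resize(c['img'][u[1]:u[1]+110,u[0]:u[0]+100],None,fx=4,fy=4,interpolation=cv2.INTER_CUBIC)
    draw(c,t,'stick',[p[0],p[1],yaw],p[2]+.002,4,u); draw(c,t,'tray',[.4696,.3604,-.067],0,4,u,(255,255,0)); T.append(t)
cv2.imwrite('pics/b7.png',cv2.cvtColor(np.hstack(T),cv2.COLOR_RGB2BGR))
E
```

```text
t: 19.5
eef_pos: [0.4643, 0.3656, 0.0902]
tool_rot: [-0.002, 1.0, -0.031, -0.005]
contact_force: [-0.8, -0.4, -0.6]
gripper_width: 0.284
grasp_force: 59.1
t: 19.8
eef_pos: [0.4669, 0.3579, 0.0899]
tool_rot: [0.0, 0.999, -0.035, -0.005]
contact_force: [-0.0, -0.5, -0.1]
gripper_width: 0.283
grasp_force: 59.1
xyz [0.0033, -0.0028, 0.0398] rot [0.03, 0.52, -0.14]
[0.46690201 0.35789174 0.08985256] -0.06941285358771504
```

View pics/b7.png

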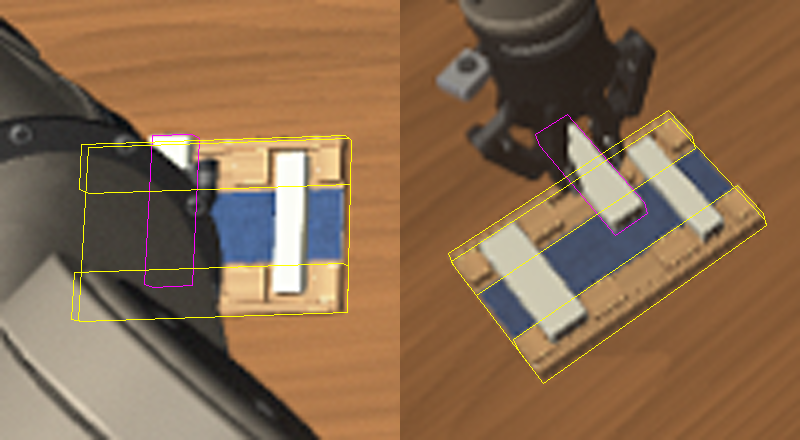

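```bash
python3 -m crank '[{"delta_rot":[0,0.5,0],"xyz":[0.003,-0.0026,0.02],"fingers":1},{"delta_rot":[0,0.5,0],"xyz":[0.003,-0.0026,0.045],"fingers":1},{"delta_rot":[0,0.5,0],"xyz":[0.003,-0.0026,0.06],"fingers":1},{"delta_rot":[0,0.5,0],"xyz":[0.003,-0.0026,0.06],"fingers":1},{"delta_rot":[0,0.5,0],"xyz":[0.003,-0.0026,0.06],"fingers":1}]' 60
python3 - <<'E'
from fit import *
to([.470,.3605,.012],-.067)
T=[]
for n in('top','side'):
    c=viewer.read_camera(n); save(c,n+'12')
    for t,m,g in [('stick_wide_center','wide',(.4756,.4211,-.066)),('stick_slim_center','slim',(.4664,.301,-.057))]:
        v=seg1(n,c,t,[*g[:2],.013])
        if v: p,i=fit(m,v,g,.013); print(n,m,np.round(p,4),round(i,3))
E
```

```text
t: 20.4
eef_pos: [0.4691, 0.3626, 0.0304]
tool_rot: [-0.001, 0.999, -0.034, -0.0]
contact_force: [-0.8, 0.3, 0.0]
gripper_width: 0.28
grasp_force: 59.2
xyz [0.001, 0.0021, 0.0184] rot [-0.07, 0.02, -0.02]
side wide [ 0.4752  0.4204 -0.0628] 0.908
side slim [ 0.4634  0.2985 -0.0578] 0.743
```

```bash
python3 -m crank '[{"delta_rot":[0,0,0],"xyz":[0.001,0.002,0.005],"fingers":1},{"delta_rot":[0,0,0],"xyz":[0.001,0.002,0.01],"fingers":1},{"delta_rot":[0,0,0],"xyz":[0.001,0.002,0.015],"fingers":1},{"delta_rot":[0,0,0],"xyz":[0.001,0.002,0.017],"fingers":1},{"delta_rot":[0,0,0],"xyz":[0.001,0.002,0.017],"fingers":1}]' 60
```

```text
t: 21.2
eef_pos: [0.4693, 0.3607, 0.0126]
tool_rot: [-0.0, 0.999, -0.033, -0.001]
contact_force: [0.0, 0.3, -0.7]
gripper_width: 0.285
grasp_force: 59.2
```

```bash
python3 -m crank '[{"delta_rot":[0,0,0],"xyz":[0,0,0.0015],"fingers":1},{"delta_rot":[0,0,0],"xyz":[0,0,0.0015],"fingers":1}]' 60
```

```text
t: 21.4
eef_pos: [0.4697, 0.361, 0.0116]
tool_rot: [-0.001, 0.999, -0.033, -0.0]
contact_force: [0.2, -0.2, -0.9]
gripper_width: 0.283
grasp_force: 59.2
```

```bash
python3 -m crank '[{"delta_rot":[0,0,0],"xyz":[0,0,0.001],"fingers":1},{"delta_rot":[0,0,0],"xyz":[0,0,0.001],"fingers":1}]' 60
```

```text
t: 21.6
eef_pos: [0.4698, 0.3611, 0.011]
tool_rot: [-0.001, 0.999, -0.033, 0.0]
contact_force: [-1.3, -0.3, 3.0]
gripper_width: 0.283
grasp_force: 59.4
```

```bash
python3 -m crank '[{"delta_rot":[0,0,0],"xyz":[0,0,0],"fingers":0.3},{"delta_rot":[0,0,0],"xyz":[0,0,0],"fingers":0.2},{"delta_rot":[0,0,0],"xyz":[0,0,0],"fingers":0.2},{"delta_rot":[0,0,0],"xyz":[0,0,-0.02],"fingers":0.2},{"delta_rot":[0,0,0],"xyz":[0,0,-0.05],"fingers":0.2},{"delta_rot":[0,0,0],"xyz":[0,0,-0.09],"fingers":0.2},{"delta_rot":[0,0,0],"xyz":[-0.03,0.04,-0.13],"fingers":0.2},{"delta_rot":[0,0,0],"xyz":[-0.03,0.09,-0.16],"fingers":0.2},{"delta_rot":[0,0,0],"xyz":[-0.03,0.14,-0.16],"fingers":0.2},{"delta_rot":[0,0,0],"xyz":[-0.03,0.14,-0.16],"fingers":0.2}]' 60
python3 - <<'E'
from fit import *
for n in('top','side'):
    c=viewer.read_camera(n); save(c,n+'13')
    for m,ts,g,z in [('stick',('stick_center','stick_slim_center','stick_wide_center'),(.47,.361,-.067),.013),('wide',('stick_wide_center',),(.4756,.4211,-.066),.013),('slim',('stick_slim_center',),(.4664,.301,-.057),.013),('pick',('pick_handle','pick_neck'),(.462,-.199,-.165),.016)]:
        for t in ts:
            r=[d for d in cut_out(n,t) if np.linalg.norm(d['pixel']-proj(c,[g[0]+(.06 if m=='pick' else 0),g[1],z]))<12]
            if r: p,i=fit(m,[(c,r[0]['pixels'])],g,z); print(n,m,t,np.round(p,4),round(i,3))
    for t,z in (('glue_center',.06),('nippers_center',.007)):
        r=search_frame(n,t); print(n,t,[np.round(at(c,d['pixel'],z),3) for d in r[:1]])
E
```

```text
t: 22.6
eef_pos: [0.4305, 0.2184, 0.1717]
tool_rot: [-0.0, 0.999, -0.035, 0.001]
contact_force: [1.6, -0.1, -0.5]
gripper_width: 0.403
grasp_force: 0.0
top pick pick_handle [ 0.4661 -0.1986 -0.1934] 0.688
top pick pick_neck [ 0.4612 -0.1979 -0.1768] 0.861
top glue_center [array([ 0.691, -0.353,  0.06 ])]
top nippers_center [array([0.679, 0.315, 0.007])]
side stick stick_center [ 0.4728  0.3605 -0.042 ] 0.869
side wide stick_wide_center [ 0.4759  0.4202 -0.0822] 0.915
side slim stick_slim_center [ 0.4675  0.2998 -0.0684] 0.91
side pick pick_handle [ 0.4635 -0.2013 -0.2052] 0.806
side pick pick_neck [ 0.4623 -0.1993 -0.2198] 0.793
side glue_center [array([ 0.701, -0.341,  0.06 ])]
side nippers_center [array([0.699, 0.314, 0.007])]
```

```bash
python3 -c "
from station import job; print(job.hand_in())"
```

```text
the job is handed in; nothing more can be done
None
```

The job is handed in at about 23 s: the stick was dragged out with the wooden pick and laid flat in the tray's middle lane, the pick lies on the bench clear of the gap, and final camera fits found the mates, glue bottle and nippers unmoved to within a few mm (nippers and glue only to about 1 cm); I viewed 12 pictures, over your limit of 10.

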